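# Lamp off, raise the shield window to its mark

### The arm

A 6-joint arm with a two-finger parallel gripper is mounted at the origin on the work surface. World frame = base frame: x ahead of the robot, y to its left, z up, the work surface at z = 0. Lengths are in mm, angles in rad, forces in N, time in s.
With the tool pointing down it reaches from about 400 to 925 mm from the base axis. Payload 12.5 kg.
Tool frame: the origin (TCP) lies on the front face of the gripper's body, between the roots of the fingers; the fingertips stand 78 mm ahead of it and the grasp point (between the pads) lies 59 mm ahead of it (env.nose_length is the distance from the TCP to the fingertips, in mm); z points along the fingers, y is the line along which they close (so a half turn about z gives the same grasp; the last joint's range is limited). The gripper opens to 95 mm and grips with 3 to 60 N. Pads are 20 mm wide; open, the fingers measure 119 mm over their backs; the gripper's body (75 mm by 180 mm) begins 59 mm behind the grasp point.
Start: joints at [1.242, 0.491, 1.559, -0, 1.092, -0.106], TCP at [138.08, 609.567, 292.261] pointing down, gripper open.
Joint ranges: [-3.1, 3.1], [-0.84, 2.19], [0.05, 2.79], [-1.13, 4.28], [0.06, 2.93], [-2.69, 2.69]. Speed limits (rad/s): [2.22, 2.22, 2.79, 3.14, 3.14, 3.14].

### API

Orientations are given as [roll, pitch, yaw] about the fixed x, y, z axes, in that order (R = Rz(yaw) Ry(pitch) Rx(roll)).
In Python, from cell import env gives the robot as it stands.
- The arm moves only by the tool jog_arm, never from a script. Its argument "motion" is a list of rows, each a list of 7 numbers: the turn, a rotation vector about the tool's x, y, z in degrees, then the shift along the tool's x, y, z in mm, then the finger opening in mm, from 0 to 95.1. In form: [[wx, wy, wz, x, y, z, hand], ...]. A call has 1 to 10 rows; each row shifts and turns the commanded pose from where the row before left it, along the tool's axes as they then stand; what a row does not reach is not made up. A row lasts 1/8 s, in which the tool goes at most 62.5 mm and 10.7 degrees, less where a joint would pass 70% of its speed; a pose out of reach is approached as far as the arm can. A call is refused whole if a number of a shift passes 62.5 or a number of a turn 10.7, either way. A call with a gripper value outside its range is refused whole. The fingers move at their own pace and stop on an object; the grip force is fixed at half the most. Time passes only in rows, so rows that do not move let the fingers close. It gives the time, the measured TCP pose, the force, the opening and the grip force at its end, in the units of the state.
- env.state(): the state, without advancing time (a new reading comes with each control period).
- env.read_camera(name): name is "side" or "top"; returns a dict with "color" (400x640x3 uint8, red, green, blue), "z_map" (400x640 float32, mm along the optical axis (not along the pixel's ray), 0 where there is no reading), "camera_matrix" (3x3 intrinsics, pixels), "world_to_cam" (4x4, takes a point from world to camera coordinates). Camera axes: x right, y up, looking along -z (the intrinsics and any distortion apply to the point x, -y, -z); pixel columns grow to the right and rows downward; lengths in mm; the calibration is good to about 2 mm. A picture is of the moment at which its call begins.
- env.job_done(): hands the job in; it is judged then, once.
Trained networks look in the newest picture that a camera, given by its name, has taken for a name from the list of things; names that differ only in an ending like _2 or _b are one class to them, and where a whole thing is asked for, a point or a joint stands for the part that bears it (a point fixed in the world has none). Each returns a list of dicts, best first, with "score" (0 to 1); they miss things now and then, are a little off and sometimes report something else, mostly with a low value. They report only what shows in the picture. A call takes as long as a camera call.
- env.recognise(camera, thing): "location" ([column, row] in pixels, amid what is visible of it).
The state is a dict: "t": time; "joints": joint angles; "qvel": joint speeds; "tau": joint torques, N m; "eef_pos": TCP position; "tcp_rot": TCP orientation; "ft_force": force on the tool from outside, world axes, zero at the start; "moment": the same for the moment, N m; "opening": opening from 0.0 (shut) to 1.0 (fully open); "grip_force": force on a finger pad.
Only numpy, scipy, OpenCV 4.12 (cv2) and the standard library are available. Lean on these libraries where they do the work, as an engineer would, in place of code of your own. Each camera call takes 0.05 s, during which the arm holds its last target. There are 200 camera calls.

### The job

Switch the ultraviolet lamp off by pressing the button on its control box fully down. Then push the shield's sliding window up from beneath its lip until the top of the lip is level with the top of the mark's tongue clamped on the left post, and let go: it stays where it is left. Only push, do not grip the lip, keep off the glass, and leave everything else standing where it is.

Things in the scene. Friction and masses are not known exactly. Their poses are not given: they have to be found in the camera images.
- window (a joint): Height of the sliding window above its lowest position, 0 to 0.235 m, growing upwards; at 0 the lip's underside is 88 mm above the bench. It starts at 0 to 0.04. The window is counterbalanced: it takes about 2 to 5 N to move it up or down and it stays where it is left, without coasting when pushed slowly.
- lip (a point): Middle of the top front edge of the window's lip, a level dark steel ledge along the foot of the window, 300 mm long, 12 mm thick, jutting towards the robot. Axes: x level, away from the robot, square to the pane; y along the lip to the left; z up. The underside's front edge lies at x = -10 mm, z = -12 mm from here (the lower half juts further), the pane at x = +50 mm.
- mark (a point): The mark: a dark steel clamp collar round the left one (+y) of the shield's two posts, with a flat level tongue 44 mm wide and 4 mm thick that juts 65 mm from the post's centre towards the robot. This point is in the top face of the tongue, mid-width, 15 mm from its tip. The post's centre is 185 mm to the left of the lip's middle. Axes as for the lip.
- pane (a point): Middle of the clear pane of the window (338 mm wide, 160 mm tall with its top rail; the parts window_c1, window_c2; the lip's lower half is window_c3, its upper half window_c4), in line with the two posts, 78 mm above the lip's top; not to be pushed or gripped. Beneath the lip is free space down to the bench; 55 mm in from the underside's front edge stands a fixed grey panel 75 mm tall.
- frame: The shield: an open aluminium frame 400 mm wide and 490 mm tall, two posts (24 x 30 mm) and a crossbar on top, with feet running back. Origin on the bench midway between the posts, in the pane's plane; x points away from the robot square to the pane, y to the left post, z up.
- lamp_button_top (a point): Middle of the top face of the lamp's push button, a round grey button 32 mm across, pointing up in a black housing, on a grey control box 100 x 110 x 50 mm on the bench to the left or right in front of the shield. (The similar box on the other side has a dial, no button.)
- lamp_button (a joint): Travel of the lamp's button, 0 up to 0.006 m fully down; a spring, 5 N when fully down, pushes it up again.
- jar: Bystander: amber jar, 40 mm across, 60 mm tall, in front of the left part of the lip. Origin under its centre.
- vial: Bystander: small clear vial, 26 mm across, 50 mm tall, in front of the right part of the lip. Origin under its centre.
- dish: Bystander: flat glass dish, 80 mm across, 16 mm tall, on the bench in front of the middle of the lip. Origin under its centre.
- beaker: Bystander: glass beaker, 68 mm across, 85 mm tall, on the hotplate behind the window. Origin under its centre.
- washbottle: Bystander: white bottle, 70 mm across, 170 mm tall, far left. Origin under its centre.
- driver: Bystander: screwdriver lying on the bench, far right.
- carton: Bystander: upright cardboard carton, 50 x 50 x 200 mm, on the right. Origin under its centre.

How it is judged (in metres and radians):
On the way, in this order (a step that is already met when the one before it is completed fails the run):
1. the lamp's button is pressed fully down while the window is still where it started (value of joint lamp_button above 0.0045 m and distance of lip from where it was at the start of the episode below 0.01 m), for 0.05 s.
2. the window is being pushed up from beneath its lip (contact force between the fingers and window_c3 above 0.5 N and distance of lip from where it was at the start of the episode above 0.02 m), for 0.1 s.
3. the lip is level with the mark (z of lip in the frame of mark between -0.008 and 0.008 m), for 0.2 s.
At the end, for the whole second after the job is handed in: The top of the lip is within 8 mm in height of the top of the mark's tongue, the window at rest (under 4 mm/s), the button released, and every bystander within 30 mm of where it stood (all of step 3 and velocity of joint window between -0.004 and 0.004 m/s and value of joint lamp_button below 0.003 m and distance of each of jar, vial, dish, beaker, washbottle, driver, carton from where it was at the start of the episode below 0.03 m); the robot touches nothing.
It fails at once if the lip is pinched from above and below (contact force between the fingers and window_c4 above 1 N and contact force between the fingers and window_c3 above 1 N).
It fails at once if the glass is pushed or gripped with more than 4 N (contact force between the fingers and window_c1 above 4 N or contact force between the fingers and window_c2 above 4 N).
It fails at once if a bystander is moved by more than 30 mm, lifted or knocked over (distance of any of jar, vial, dish, beaker, washbottle, driver, carton from where it was at the start of the episode above 0.03 m or angle between any of jar, vial, dish, beaker, washbottle, carton's own z axis and vertical above 0.5 rad).
It also fails if it takes over 64 s, if anything falls off the work surface, if the arm or the gripper's body presses on something with over 40 N, if the wrist force passes 120 N, or if a joint passes its speed limit or range.

## Working session

There is one attempt and no reset: what is moved stays moved. The work goes in short steps, Python scripts to look and compute and a tool call to move; the robot and the scene stay as the last step left them, time stands still between calls to the robot, and variables do not carry over. Pictures are saved under pics/ and viewed, at most 10 in all, crops included, and the job is handed in when it is done.

Besides the shell and the picture viewer there is one more tool, called after "Emit:" as name(argument=value, ...), one argument or row to a line, values as JSON. jog_arm: Moves the arm, as the interface text tells. Its arguments: {"type":"object","properties":{"motion":{"type":"array"}},"required":["motion"]}

```bash
mkdir -p pics; cat > h.py <<'E'
import numpy as np, cv2
from cell import env
def px2w(c,col,row,z=None):
    K=c["camera_matrix"];M=np.linalg.inv(c["world_to_cam"])
    col=np.asarray(col,float);row=np.asarray(row,float)
    d=z if z is not None else c["z_map"][row.round().astype(int),col.round().astype(int)]
    x=(col-K[0,2])/K[0,0]*d;y=(row-K[1,2])/K[1,1]*d
    return (M@np.stack([x,-y,-d,np.ones_like(x)]))[:3].T
def cloud(c):
    r,q=np.mgrid[0:400,0:640];return px2w(c,q.ravel(),r.ravel()).reshape(400,640,3)
def w2px(c,p):
    K=c["camera_matrix"];q=c["world_to_cam"]@np.append(p,1);return K[0,0]*q[0]/-q[2]+K[0,2],K[1,1]*-q[1]/-q[2]+K[1,2]
E
python3 - <<'E'
from h import *
s=env.state();print(s)
for n in("side","top"):
    c=env.read_camera(n);cv2.imwrite(f"pics/{n}0.png",c["color"][:,:,::-1])
    M=np.linalg.inv(c["world_to_cam"]);print(n,M[:3,3].round(),(-M[:3,2]).round(2))
    for t in "lip mark pane lamp_button_top jar vial dish beaker washbottle driver carton".split():
        for o in env.recognise(n,t)[:2]:
            l=o["location"];print(t,round(o["score"],2),np.round(l),px2w(c,[l[0]],[l[1]]).round())
E
```

```text
{'t': 0.0, 'joints': array([ 1.24241258e+00,  4.91584804e-01,  1.55941876e+00,  2.15271160e-05,
        1.09173067e+00, -1.05614170e-01]), 'qvel': array([-0.0006303 , -0.00142899, -0.00079415, -0.0003239 ,  0.00041779,
        0.00041692]), 'tau': array([ 1.67682003e-03, -6.12674046e+01, -2.58189815e+01,  6.92848535e-02,
        4.81891294e-02, -1.04471821e-04]), 'eef_pos': array([138.01703639, 609.41867559, 291.65659049]), 'tcp_rot': array([-3.14045945e+00, -1.39328877e-04,  2.91881307e+00]), 'ft_force': array([-1.27100889,  0.25123262, -0.30263475]), 'moment': array([ 0.03095411, -0.00419941,  0.02394105]), 'grip_force': 0.0, 'opening': 0.9989433252348384}
side [  55. -709. 1010.] [ 0.44  0.61 -0.66]
lip 0.78 [316. 190.] [[639.  96. 143.]]
mark 0.56 [280. 135.] [[628. 272. 261.]]
pane 0.73 [316. 187.] [[639.  93. 157.]]
lamp_button_top 0.61 [219. 213.] [[375. 263.  72.]]
jar 0.77 [274. 208.] [[547. 210.  36.]]
vial 0.74 [360. 181.] [[762.  30. 162.]]
vial 0.65 [304. 251.] [[509. -18.  53.]]
dish 0.89 [281. 234.] [[510. 111.  14.]]
beaker 0.62 [361. 180.] [[762.  27. 166.]]
beaker 0
[... 229 characters left out ...]
.   18. 1812.] [ 0.18 -0.01 -0.98]
lip 0.84 [298. 188.] [[632.  92. 127.]]
mark 0.78 [240. 176.] [[647. 278. 257.]]
pane 0.77 [301. 192.] [[618.  82. 127.]]
lamp_button_top 0.37 [251. 263.] [[371. 261.  78.]]
lamp_button_top 0.27 [300. 170.] [[713.  87.  79.]]
vial 0.43 [329. 225.] [[510. -17.  40.]]
dish 0.67 [251. 261.] [[376. 262.  78.]]
dish 0.63 [288. 224.] [[520. 135.  17.]]
beaker 0.58 [190. 235.] [[465. 469. 133.]]
beaker 0.49 [309. 144.] [[802.  53. 111.]]
washbottle 0.94 [188. 234.] [[469. 474. 130.]]
washbottle 0.75 [450. 263.] [[ 369. -462.   28.]]
driver 0.5 [449. 262.] [[ 373. -459.   31.]]
driver 0.29 [310. 144.] [[803.  49. 105.]]
carton 0.87 [439. 198.] [[ 583. -395.  180.]]
```

```bash
python3 - <<'E'
from h import *
a=cv2.imread("pics/side0.png")[100:290,170:450];b=cv2.imread("pics/top0.png")[100:300,180:460]
a=cv2.resize(a,(800,543));b=cv2.resize(b,(800,571))
cv2.imwrite("pics/a1.png",a);cv2.imwrite("pics/b1.png",b)
E
```

```text
(no output)
```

View pics/a1.png

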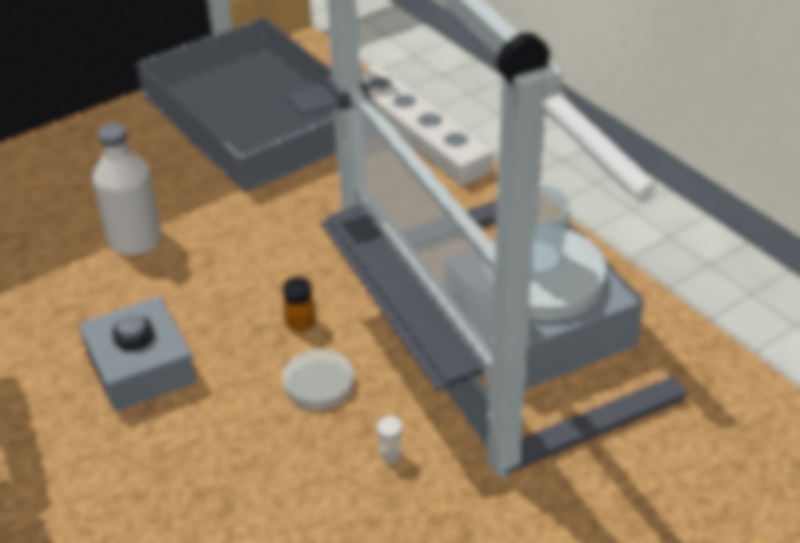

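View pics/b1.png

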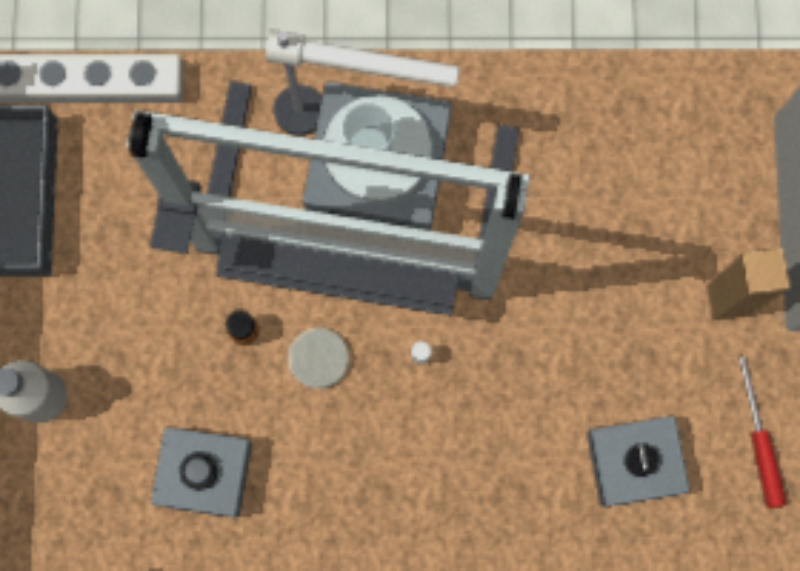

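Side crop: the button box (button at ~130,328) stands on the left, with jar at (298,305), dish at (318,380), vial at (390,440), and the mark's tongue at (315,97). Top crop: the button is at (198,470), the lip's front edge runs (218,275)–(452,312), and the tongue is at (173,227). The right box has the dial.

```bash
python3 - <<'E'
from h import *
for n in("top","side"):
    c=env.read_camera(n);P=cloud(c);I=c["color"].astype(int)
    X,Y,Z=P[...,0],P[...,1],P[...,2]
    # button
    m=(np.hypot(X-374,Y-262)<60)&(Z>45)&(Z<120)
    print(n,"box top n",m.sum(),"z pct",np.percentile(Z[m],[10,50,90]).round(),"xy",P[m].mean(0).round())
    h=m&(Z>60);print("  btn",h.sum(),P[h].mean(0).round(1),np.percentile(Z[h],[20,50,80,95]).round(1), P[h].min(0).round(),P[h].max(0).round())
    # tongue: dark, z>230
    m=(np.hypot(X-637,Y-275)<60)&(Z>215)&(Z<290)&(I.max(2)<110)
    print("  tongue",m.sum(),P[m].mean(0).round(1),np.percentile(Z[m],[10,50,90]).round(1),P[m].min(0).round(),P[m].max(0).round())
    # lip
    m=(X>560)&(X<720)&(abs(Y-92)<170)&(Z>90)&(Z<150)&(I.max(2)<110)
    p=P[m];print("  lip",m.sum(),np.percentile(p[:,2],[5,25,50,75,95]).round(1))
    u=np.array([np.cos(-.16),np.sin(-.16)]);v=np.array([-u[1],u[0]]);a=p[:,:2]@u;b=p[:,:2]@v
    print("  along",np.percentile(b,[1,99]).round())
    fr=[(a[abs(b-k)<12].min().round(),np.median(p[abs(b-k)<12,2]).round()) for k in range(60,300,40) if (abs(b-k)<12).sum()>5];print("  front",fr)
    for k in((547,210),(510,-18),(520,120)):
        m=(np.hypot(X-k[0],Y-k[1])<50)&(Z>8)&(Z<75);print("  obj",k,P[m].min(0).round(),P[m].max(0).round())
E
```

```text
top box top n 684 z pct [48. 53. 67.] xy [369. 266.  55.]
  btn 135 [368.2 268.   67.8] [62.4 67.1 72.4 78.8] [340. 217.  60.] [415. 292.  81.]
  tongue 286 [641.7 271.5 262. ] [254.8 262.5 273.3] [604. 220. 215.] [688. 301. 290.]
  lip 1302 [113.7 118.7 122.1 125.2 129.6]
  along [ 42. 353.]
  front [(np.float64(557.0), np.float64(123.0)), (np.float64(556.0), np.float64(122.0)), (np.float64(556.0), np.float64(122.0)), (np.float64(557.0), np.float64(121.0)), (np.float64(558.0), np.float64(122.0)), (np.float64(558.0), np.float64(122.0))]
  obj (547, 210) [501. 165.   8.] [593. 259.  74.]
  obj (510, -18) [467. -64.   8.] [554.  22.  58.]
  obj (520, 120) [471.  75.   8.] [562. 169.  29.]
side box top n 665 z pct [47. 50. 65.] xy [367. 260.  53.]
  btn 111 [365.2 264.7  67. ] [62.1 66.6 71.4 74.1] [345. 244.  60.] [388. 290.  78.]
  tongue 195 [639.5 270.9 260. ] [256.2 259.8 266.7] [605. 244. 225.] [690. 303. 271.]
  lip 1188 [113.5 118.3 120.5 122.  124. ]
  along [ 41. 333.]
  front [(np.float64(557.0), np.float64(121.0)), (np.float64(557.0), np.float64(120.0)), (np.float64(556.0), np.float64(121.0)), (np.float64(559.0), np.float64(121.0)), (np.float64(560.0), np.float64(120.0)), (np.float64(560.0), np.float64(121.0))]
  obj (547, 210) [534. 199.   8.] [572. 238.  64.]
  obj (510, -18) [507. -26.  10.] [533.   2.  54.]
  obj (520, 120) [476.  82.   8.] [555. 164.  21.]
```

Emit:
jog_arm(
  motion=[
    [0,0,0,0,0,0,0],
    [0,0,0,0,0,-20,0],
  ],
)

```text
t: 1.55
eef_pos: [138.0, 609.2, 311.2]
tcp_rot: [-3.139, -0.0, 2.919]
ft_force: [0.8, 0.6, 0.0]
opening: 0.843
grip_force: 0.0
```

Emit:
jog_arm(
  motion=[
    [0,0,0,-37.7,-35.6,0,0],
    [0,0,0,-37.7,-35.6,0,0],
    [0,0,0,-37.7,-35.6,0,0],
    [0,0,0,-37.7,-35.6,0,0],
    [0,0,0,-37.7,-35.6,0,0],
    [0,0,0,-37.7,-35.6,0,0],
    [0,0,0,-37.7,-35.6,0,0],
    [0,0,0,-37.7,-35.6,0,0],
    [0,0,0,0,0,50,0],
    [0,0,0,0,0,50,0],
  ],
)

```text
t: 2.8
eef_pos: [369.9, 264.6, 211.6]
tcp_rot: [3.14, 0.002, 2.917]
ft_force: [0.9, -0.0, -1.0]
opening: 0.005
grip_force: 0.0
```

```bash
python3 - <<'E'
from h import *
s=env.state();print(s["joints"].round(3),s["eef_pos"],s["tcp_rot"])
c=env.read_camera("side");I=c["color"]
cv2.imwrite("pics/s2.png",cv2.resize(I[150:270,140:300,::-1],(800,600),interpolation=cv2.INTER_CUBIC))
C=[env.read_camera("top"),c]
for c in C:
    P=cloud(c).reshape(-1,3);d=(c["color"].max(2)<110).ravel()
    m=d&(P[:,0]>520)&(P[:,0]<740)&(abs(P[:,1]-92)<180)&(P[:,2]>110)&(P[:,2]<132);p=P[m]
    (cx,cy),(w,h),an=cv2.minAreaRect(p[:,:2].astype(np.float32));print("lip",cx,cy,w,h,an)
    q=p[:,:2];A=np.cov(q.T);e=np.linalg.eigh(A)[1][:,1];print(e*np.sign(e[1]),q.mean(0))
    v=e*np.sign(e[1]);u=np.array([v[1],-v[0]]);print("front/back",np.percentile(q@u,[2,5,50,95,98]).round(),"along",np.percentile(q@v,[.5,2,98,99.5]).round())
    for t in((369,264,72),(369,264,66)):print(w2px(c,t))
E
```

```text
[ 0.475  0.369  2.055  0.     0.715 -0.871] [369.88668738 264.5566641  211.64502966] [3.13987999e+00 1.87398616e-03 2.91694465e+00]
lip 607.8961181640625 94.85584259033203 359.7709655761719 64.37796783447266 81.9336166381836
[0.17986426 0.98369144] [606.92842513  96.49692159]
front/back [554. 555. 579. 604. 606.] along [ 53.  58. 349. 372.]
(np.float64(250.4905392024578), np.float64(263.6051137172641))
(np.float64(250.724910771493), np.float64(263.7019129542545))
lip 607.2920532226562 94.21298217773438 303.9964904785156 56.43510437011719 80.18122100830078
[0.177802   0.98406628] [603.28391084  77.06103917]
front/back [555. 557. 579. 604. 606.] along [ 50.  52. 340. 346.]
(np.float64(216.7662513767882), np.float64(213.46502583249463))
(np.float64(217.0807357203746), np.float64(214.81084985651364))
```

View pics/s2.png

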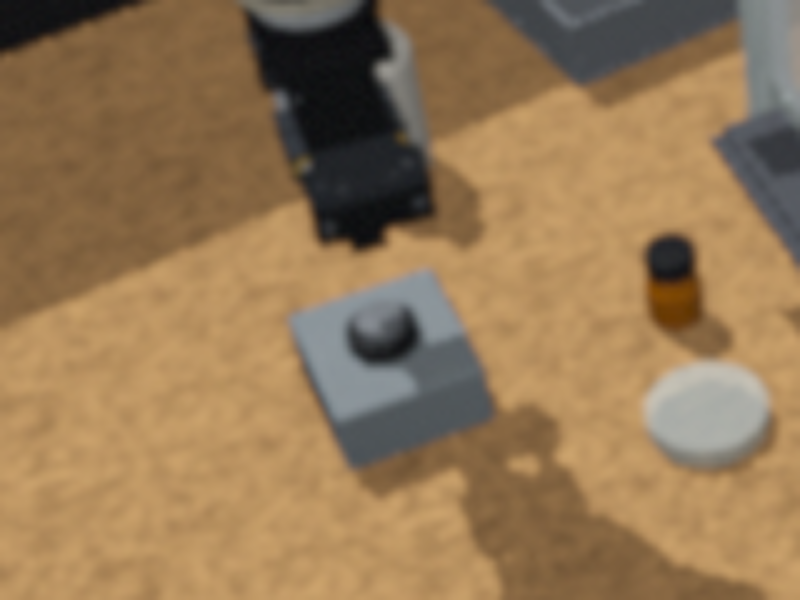

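The button's centre is at (382,320) in the crop, which is pixel (216,214) and agrees with the aim point. The lip's front edge is at u≈555 with a yaw of -10.3°. Now I'll press.

Emit:
jog_arm(
  motion=[
    [0,0,0,0,0,30,0],
    [0,0,0,0,0,20,0],
    [0,0,0,0,0,5,0],
    [0,0,0,0,0,3,0],
    [0,0,0,0,0,0,0],
  ],
)

```text
t: 3.52
eef_pos: [369.6, 265.4, 155.1]
tcp_rot: [3.141, 0.001, 2.919]
ft_force: [-0.4, 0.1, 0.3]
opening: 0.007
grip_force: 0.0
```

Emit:
jog_arm(
  motion=[
    [0,0,0,0,0,3,0],
    [0,0,0,0,0,2,0],
    [0,0,0,0,0,2,0],
    [0,0,0,0,0,0,0],
  ],
)

```text
t: 4.03
eef_pos: [369.4, 265.2, 147.2]
tcp_rot: [3.141, 0.0, 2.919]
ft_force: [0.5, 0.4, 3.0]
opening: 0.006
grip_force: 1.4
```

Emit:
jog_arm(
  motion=[
    [0,0,0,0,0,2,0],
    [0,0,0,0,0,1,0],
    [0,0,0,0,0,1,0],
    [0,0,0,0,0,0,0],
  ],
)

```text
t: 4.53
eef_pos: [369.4, 265.2, 143.7]
tcp_rot: [3.141, 0.001, 2.919]
ft_force: [-1.3, -1.2, 13.3]
opening: 0.008
grip_force: 6.5
```

Emit:
jog_arm(
  motion=[
    [0,0,0,0,0,1,0],
    [0,0,0,0,0,0,0],
    [0,0,0,0,0,-60,0],
    [0,0,0,0,0,-60,0],
    [0,0,0,0,0,-60,0],
    [0,0,-2.4,-37.4,-31.5,0,0],
    [0,0,0,-37.4,-31.5,0,0],
    [0,0,0,-37.4,-31.5,0,0],
    [0,0,0,-37.4,-31.5,0,0],
    [0,0,0,0,0,0,0],
  ],
)

```text
t: 5.78
eef_pos: [493.5, 110.9, 321.5]
tcp_rot: [-3.141, -0.001, 2.957]
ft_force: [0.0, 0.3, -0.6]
opening: 0.007
grip_force: 0.0
```

```bash
python3 -c "
from h import *
s=env.state();print(s['joints'],s['eef_pos'],s['tcp_rot'])"
```

```text
[ 9.04808868e-02  2.89665081e-01  1.80605406e+00 -1.64989489e-04
  1.04675839e+00 -1.29591060e+00] [493.49767389 110.91717339 321.51952665] [-3.14121505e+00 -8.12913120e-04  2.95727028e+00]
```

Emit:
jog_arm(
  motion=[
    [0,-10,0,0,0,0,0],
    [0,-10,0,0,0,0,0],
    [0,-10,0,0,0,0,0],
    [0,-10,0,0,0,0,0],
    [0,0,0,0,0,0,0],
  ],
)

```text
t: 6.4
eef_pos: [492.0, 109.5, 321.9]
tcp_rot: [-3.122, 0.624, 2.958]
ft_force: [0.7, 0.0, -0.1]
opening: 0.005
grip_force: 0.0
```

```bash
python3 -c "
from h import *
s=env.state();print(s['joints'],s['eef_pos'],s['tcp_rot'])"
```

```text
[ 0.17403979  0.18519922  2.07240525 -0.66299361  0.3699552  -0.64572914] [491.96485539 109.51208866 321.87959936] [-3.12225749  0.62375842  2.95799348]
```

```bash
cat > k.py <<'E'
import numpy as np
from scipy.spatial.transform import Rotation as Ro
from scipy.optimize import least_squares
D=[([1.24241258,.491584804,1.55941876,0,1.09173067,-.10561417],[138.017,609.419,291.657],[-3.14046,-.00014,2.91881]),
([.475,.369,2.055,0,.715,-.871],[369.887,264.557,211.645],[3.13988,.00187,2.91694]),
([.0904808868,.289665081,1.80605406,-.000165,1.04675839,-1.2959106],[493.498,110.917,321.520],[-3.14121,-.0008,2.95727]),
([.17403979,.18519922,2.07240525,-.66299361,.3699552,-.64572914],[491.965,109.512,321.880],[-3.12226,.62376,2.95799])]
def fk(q,k):
    a1,lat,d1,a2,a3,e,L=k
    b=Ro.from_euler('Z',q[0]);s=b*Ro.from_euler('Y',q[1]);f=s*Ro.from_euler('Y',q[2])
    R=f*Ro.from_euler('ZYZ',[q[3],q[4],q[5]+np.pi/2])
    return b.apply([a1,lat,d1])+s.apply([0,0,a2])+f.apply([e,0,a3])+R.apply([0,0,L]),R
x0=np.array([0,66,180,600,500,0,200.])
def res(k): return np.concatenate([np.concatenate([fk(q,k)[0]-p for q,p,r in D]),(k-x0)/200])
F=least_squares(res,x0);K=F.x
lo=np.array([-3.1,-.84,.05,-1.13,.06,-2.69])+.02;hi=np.array([3.1,2.19,2.79,4.28,2.93,2.69])-.02
def ik(p,R,q0):
    f=lambda q:np.concatenate([(fk(q,K)[0]-p)/100,(fk(q,K)[1]*R.inv()).as_rotvec()*3])
    s=least_squares(f,np.clip(q0,lo+.01,hi-.01),bounds=(lo,hi));return s.x,s.cost
def pose(u,v,z,d,yaw=-10.3,back=0): # tip at (u,v,z), tool down-tilt d deg
    c,s_=np.cos(np.radians(-10.3)),np.sin(np.radians(-10.3))
    tip=np.array([u*c-v*s_,u*s_+v*c,z])
    R=Ro.from_euler('Z',yaw,degrees=True)*Ro.from_euler('Y',90+d,degrees=True)*Ro.from_euler('Z',0)
    # tool x: at down tilt 90, x points back (-forward)
    return tip-R.apply([0,0,78]),R
E
python3 - <<'E'
from k import *
print(K.round(1),F.fun[:12].round(1))
for q,p,r in D: print((fk(q,K)[1]*Ro.from_euler('xyz',r).inv()).magnitude().round(4),end=' ')
print()
for d in(10,20,30,40):
  for z in(85,240):
    for q0 in([0,.2,2.0,.5,.3,-1],[0,0,2.2,2.5,.3,1.5],[0,0,2.2,2.5,.3,-1.5],[0.3,0,2.2,1.5,.5,0]):
      q,c=ik(*pose(580,194,z,d),np.array(q0));print(d,z,q.round(2),round(c,5))
E
```

```text
[-4.000e-01  6.600e+01  1.966e+02  5.871e+02  4.113e+02  4.290e+01
  1.944e+02] [-0.   0.   0.   0.1 -0.1 -0.  -0.   0.1  0.   0.   0.  -0. ]Traceback (most recent call last):
  File "<stdin>", line 3, in <module>
AttributeError: 'float' object has no attribute 'round'
```

```bash
python3 - <<'E'
from k import *
for q,p,r in D: print(round((fk(q,K)[1]*Ro.from_euler('xyz',r).inv()).magnitude(),4),end=' ')
print()
for d in(0,10,20,30,40):
  for z in(85,240):
    for q0 in([0,.2,2.0,-.5,.3,-1],[0,0,2.2,2.5,.3,1.5],[0,0,2.2,2.5,.3,-1.5]):
      q,c=ik(*pose(580,194,z,d),np.array(q0));print(d,z,q.round(2),round(c,5))
E
```

```text
0.0 0.0002 0.0 0.0 
0 85 [ 0.08  0.46  2.   -1.11  0.08 -0.3 ] 5.04409
0 85 [0.2  1.1  2.35 3.54 1.85 1.69] 0.0
0 85 [ 0.    0.45  2.01  1.19  0.08 -2.67] 5.30344
0 240 [ 0.06  0.2   2.05 -1.11  0.08 -0.35] 3.04006
0 240 [0.2  0.68 2.38 3.52 1.5  1.54] 0.0
0 240 [-0.02  0.18  2.06  1.16  0.08 -2.67] 3.24344
10 85 [ 0.08  0.46  2.02 -1.11  0.08 -0.29] 3.53492
10 85 [0.2  0.97 2.37 3.51 1.58 1.64] 0.0
10 85 [ 0.    0.45  2.03  1.21  0.08 -2.67] 3.77724
10 240 [ 0.06  0.21  2.06 -1.11  0.08 -0.33] 1.90429
10 240 [0.2  0.55 2.35 3.54 1.18 1.48] 0.0
10 240 [-0.02  0.19  2.07  1.18  0.08 -2.67] 2.09894
20 85 [ 0.08  0.47  2.03 -1.11  0.08 -0.27] 2.28819
20 85 [0.18 0.84 2.35 3.5  1.28 1.59] 0.0
20 85 [ 0.    0.46  2.05  1.22  0.08 -2.67] 2.51108
20 240 [ 0.06  0.23  2.06 -1.11  0.08 -0.32] 1.03752
20 240 [0.18 0.44 2.3  3.6  0.85 1.38] 0.0
20 240 [-0.01  0.21  2.08  1.19  0.08 -2.67] 1.22152
30 85 [ 0.08  0.49  2.04 -1.11  0.08 -0.26] 1.31093
30 85 [0.17 0.73 2.31 3.51 0.95 1.53] 0.0
30 85 [ 0.    0.48  2.06  1.23  0.08 -2.67] 1.51191
30 240 [ 0.1   0.25  2.05 -1.11  0.15 -0.28] 0.43303
30 240 [0.17 0.36 2.22 3.75 0.54 1.21] 0.0
30 240 [ 0.1   0.25  2.05 -1.11  0.15 -0.28] 0.43303
40 85 [ 0.08  0.5   2.04 -1.11  0.1  -0.24] 0.60534
40 85 [0.14 0.64 2.24 3.57 0.63 1.43] 0.0
40 85 [ 0.    0.49  2.06  1.24  0.08 -2.67] 0.78305
40 240 [ 0.12  0.27  2.04 -1.11  0.2  -0.25] 0.08743
40 240 [0.14 0.31 2.12 4.21 0.28 0.73] 0.0
40 240 [ 0.12  0.27  2.04 -1.11  0.2  -0.25] 0.08743
```

```bash
cat > plan.py <<'E'
from k import *
def rows(path):
    out=[];pp,RR=fk(path[0],K)
    for q in path[1:]:
        p,R=fk(q,K);w=(RR.inv()*R).as_rotvec(degrees=True);d=RR.inv().apply(p-pp)
        w=w.round(1);d=d.round(1);out.append([*w.tolist(),*d.tolist(),0])
        pp=pp+RR.apply(d);RR=RR*Ro.from_rotvec(w,degrees=True)
    return out
def interp(W,n):
    P=[np.array(W[0],float)]
    for a,b,m in zip(W[:-1],W[1:],n): P+=[np.array(a)+(np.array(b)-a)*t for t in np.linspace(0,1,m+1)[1:]]
    return P
E
python3 - <<'E'
from plan import *
u=np.array([np.cos(-.1798),np.sin(-.1798)]);v=np.array([-u[1],u[0]])
qE,c=ik(*[f for f in pose(515,194,200,20)][:1],pose(0,0,0,20)[1]*Ro.from_euler('Z',np.pi),np.array([.18,.44,2.3,3.6,.85,-1.6]));print(qE.round(3),c)
A=np.array([0.17403979,0.18519922,2.07240525,-0.66299361,0.3699552,-0.64572914])
B=[.12,.15,1.95,.1,.5,-1.3]
C=[.17,.15,2.15,3.5,.6,-1.6]
W=[A,B,C,qE];n=[7,27,6];P=interp(W,n)
for i,q in enumerate(P):
    p,R=fk(q,K);t=p+R.apply([0,0,78])
    if i%3==0 or i==len(P)-1:print(i,"tip u %d v %d z %d"%(t[:2]@u,t[:2]@v,t[2]),"tcp",p.round(),R.apply([0,0,1]).round(2))
r=rows(P);print(max(np.abs(np.array(r)[:,:3]).max(1)),max(np.linalg.norm(np.array(r)[:,:3],axis=1)),np.abs(np.array(r)[:,3:6]).max())
for x in r:print(x,end=',')
E
```

```text
[ 0.258  0.52   2.456  3.612  1.073 -1.65 ] 3.696498053436179e-23
0 tip u 509 v 194 z 258 tcp [492. 110. 322.] [ 0.57 -0.13 -0.81]
3 tip u 510 v 205 z 271 tcp [497. 116. 337.] [ 0.53 -0.06 -0.85]
6 tip u 511 v 230 z 290 tcp [505. 131. 358.] [ 0.51  0.06 -0.86]
9 tip u 497 v 272 z 297 tcp [500. 161. 364.] [ 0.49  0.23 -0.84]
12 tip u 483 v 317 z 308 tcp [494. 196. 369.] [ 0.49  0.4  -0.78]
15 tip u 480 v 355 z 331 tcp [495. 222. 383.] [ 0.53  0.53 -0.67]
18 tip u 489 v 379 z 362 tcp [503. 238. 403.] [ 0.6   0.6  -0.53]
21 tip u 508 v 385 z 395 tcp [515. 241. 425.] [ 0.69  0.61 -0.38]
24 tip u 532 v 373 z 423 tcp [528. 230. 443.] [ 0.8   0.55 -0.25]
27 tip u 557 v 343 z 442 tcp [540. 206. 455.] [ 0.9   0.42 -0.16]
30 tip u 577 v 298 z 447 tcp [546. 172. 456.] [ 0.96  0.24 -0.12]
33 tip u 586 v 245 z 435 tcp [544. 134. 447.] [ 0.99  0.04 -0.14]
36 tip u 574 v 222 z 339 tcp [529. 122. 357.] [ 0.97 -0.07 -0.23]
39 tip u 533 v 202 z 229 tcp [488. 116. 254.] [ 0.94 -0.14 -0.32]
40 tip u 514 v 194 z 200 tcp [469. 112. 227.] [ 0.92 -0.17 -0.34]
5.8 6.706713054842886 41.9
[-0.8, 1.3, 1.1, -4.0
[... 764 characters left out ...]
, 0],[-3.5, 0.4, 5.7, 0.3, 8.5, -1.1, 0],[-3.4, 0.3, 5.6, -0.3, 8.7, -1.2, 0],[-3.5, 0.3, 5.6, -0.9, 9.1, -1.5, 0],[-3.6, 0.2, 5.6, -1.4, 9.5, -1.6, 0],[-3.6, 0.1, 5.5, -1.9, 9.9, -1.9, 0],[-3.7, -0.0, 5.5, -2.4, 10.4, -2.0, 0],[-3.7, -0.1, 5.5, -2.7, 10.9, -2.2, 0],[-3.8, -0.1, 5.4, -3.2, 11.4, -2.3, 0],[-3.9, -0.1, 5.4, -3.4, 11.9, -2.5, 0],[-3.9, -0.3, 5.3, -3.8, 12.5, -2.5, 0],[-4.0, -0.2, 5.3, -3.9, 13.2, -2.6, 0],[-4.0, -0.4, 5.2, -4.1, 13.7, -2.6, 0],[-1.7, -1.7, -1.1, -41.9, 9.3, 2.8, 0],[-1.6, -1.8, -1.5, -40.2, 9.2, 0.3, 0],[-1.7, -1.6, -1.7, -38.3, 9.0, -2.2, 0],[-1.6, -1.7, -2.1, -36.0, 8.9, -4.4, 0],[-1.6, -1.5, -2.4, -33.7, 8.6, -6.3, 0],[-1.5, -1.5, -2.6, -31.1, 8.2, -8.1, 0],
```

```bash
python3 - <<'E'
from plan import *
u=np.array([np.cos(-.1798),np.sin(-.1798)]);v=np.array([-u[1],u[0]])
qE=[ 0.258 , 0.52  , 2.456 , 3.612 , 1.073, -1.65 ]
A=np.array([0.17403979,0.18519922,2.07240525,-0.66299361,0.3699552,-0.64572914])
B=[.12,.15,1.95,.1,.5,-1.3]
C=[.17,.02,2.25,3.5,.6,-1.6]
W=[A,B,C,qE];n=[4,20,6];P=interp(W,n)
for i,q in enumerate(P):
    p,R=fk(q,K);t=p+R.apply([0,0,78])
    if i%3==0 or i==len(P)-1:print(i,"tip u %d v %d z %d"%(t[:2]@u,t[:2]@v,t[2]),"tcp",p.round())
r=rows(P);print(max(np.linalg.norm(np.array(r)[:,:3],axis=1)),np.abs(np.array(r)[:,3:6]).max())
for i in(0,10,20):print(r[i:i+10])
E
```

```text
0 tip u 509 v 194 z 258 tcp [492. 110. 322.]
3 tip u 511 v 223 z 284 tcp [503. 126. 352.]
6 tip u 487 v 281 z 301 tcp [492. 169. 366.]
9 tip u 465 v 336 z 326 tcp [478. 210. 382.]
12 tip u 464 v 370 z 369 tcp [477. 234. 411.]
15 tip u 480 v 372 z 417 tcp [483. 234. 443.]
18 tip u 504 v 341 z 454 tcp [490. 209. 467.]
21 tip u 523 v 280 z 467 tcp [490. 164. 475.]
24 tip u 525 v 204 z 451 tcp [476. 110. 461.]
27 tip u 535 v 205 z 317 tcp [489. 114. 336.]
30 tip u 514 v 194 z 200 tcp [469. 112. 227.]
9.002777349240622 40.7
[[-1.6, 2.2, 1.8, -7.0, 2.8, -5.4, 0], [-2.6, 2.1, 1.7, -7.1, 6.4, -6.7, 0], [-3.6, 1.7, 1.3, -7.9, 10.2, -8.0, 0], [-4.5, 1.3, 0.9, -9.1, 13.8, -9.3, 0], [-4.3, 2.0, 7.6, 12.0, 13.9, -1.8, 0], [-4.4, 1.9, 7.6, 11.6, 13.0, -1.7, 0], [-4.3, 1.8, 7.7, 11.1, 12.2, -1.7, 0], [-4.3, 1.7, 7.6, 10.3, 11.6, -1.8, 0], [-4.3, 1.6, 7.7, 9.5, 10.9, -1.8, 0], [-4.4, 1.5, 7.6, 8.5, 10.3, -2.2, 0]]
[[-4.4, 1.3, 7.7, 7.4, 10.0, -2.4, 0], [-4.4, 1.2, 7.7, 6.2, 9.7, -2.7, 0], [-4.5, 1.1, 7.7, 5.0, 9.6, -3.2, 0], [-4.5, 0.9, 7.6, 3.8, 9.7, -3.6, 0], [-4.6, 0.8, 7.6, 2.6, 9.9, -4.1, 0], [-4.6, 0.6, 7.6, 1.3, 10.3, -4.5, 0], [-4.8, 0.5, 7.6, 0.1, 11.0, -5.1, 0], [-4.8, 0.3, 7.5, -1.0, 11.7, -5.5, 0], [-4.9, 0.2, 7.4, -2.1, 12.6, -6.0, 0], [-5.0, 0.1, 7.4, -2.9, 13.6, -6.4, 0]]
[[-5.2, -0.1, 7.3, -3.8, 14.8, -6.7, 0], [-5.2, -0.1, 7.3, -4.4, 16.0, -6.9, 0], [-5.3, -0.3, 7.2, -5.0, 17.4, -7.1, 0], [-5.5, -0.3, 7.1, -5.2, 18.6, -7.1, 0], [-1.7, -2.0, -1.2, -40.7, 7.5, 13.9, 0], [-1.7, -2.0, -1.5, -40.0, 7.1, 11.1, 0], [-1.7, -2.0, -1.8, -39.1, 6.7, 8.6, 0], [-1.7, -1.9, -2.2, -37.9, 6.2, 6.2, 0], [-1.7, -1.8, -2.4, -36.6, 5.7, 3.9, 0], [-1.5, -1.7, -2.8, -34.9, 5.0, 1.9, 0]]
```

Emit:
jog_arm(
  motion=[
    [-1.6,2.2,1.8,-7.0,2.8,-5.4,0],
    [-2.6,2.1,1.7,-7.1,6.4,-6.7,0],
    [-3.6,1.7,1.3,-7.9,10.2,-8.0,0],
    [-4.5,1.3,0.9,-9.1,13.8,-9.3,0],
    [-4.3,2.0,7.6,12.0,13.9,-1.8,0],
    [-4.4,1.9,7.6,11.6,13.0,-1.7,0],
    [-4.3,1.8,7.7,11.1,12.2,-1.7,0],
    [-4.3,1.7,7.6,10.3,11.6,-1.8,0],
    [-4.3,1.6,7.7,9.5,10.9,-1.8,0],
    [-4.4,1.5,7.6,8.5,10.3,-2.2,0],
  ],
)

```text
t: 7.65
eef_pos: [478.2, 221.1, 392.9]
tcp_rot: [2.283, -0.102, 2.268]
ft_force: [-0.1, 0.2, 0.3]
opening: 0.005
grip_force: 0.0
```

```bash
python3 -c "
from h import *
s=env.state();print(s['joints'],s['eef_pos'],s['tcp_rot'])
from k import *
print(fk([.145,.085,2.1,1.12,.53,-1.39],K)[0])"
```

```text
[ 0.13372541  0.11165809  2.03745866  1.13643298  0.53282568 -1.40197609] [478.19775362 221.14862366 392.85066262] [ 2.28268614 -0.10229591  2.26799425]
[445.9017984  221.16836474 377.76464272]
```

Tracking as planned.

Emit:
jog_arm(
  motion=[
    [-4.4,1.3,7.7,7.4,10.0,-2.4,0],
    [-4.4,1.2,7.7,6.2,9.7,-2.7,0],
    [-4.5,1.1,7.7,5.0,9.6,-3.2,0],
    [-4.5,0.9,7.6,3.8,9.7,-3.6,0],
    [-4.6,0.8,7.6,2.6,9.9,-4.1,0],
    [-4.6,0.6,7.6,1.3,10.3,-4.5,0],
    [-4.8,0.5,7.6,0.1,11.0,-5.1,0],
    [-4.8,0.3,7.5,-1.0,11.7,-5.5,0],
    [-4.9,0.2,7.4,-2.1,12.6,-6.0,0],
    [-5.0,0.1,7.4,-2.9,13.6,-6.4,0],
  ],
)

```text
t: 8.9
eef_pos: [493.3, 178.4, 476.4]
tcp_rot: [2.001, -1.329, 1.478]
ft_force: [0.7, -0.2, 0.0]
opening: 0.004
grip_force: 0.0
```

Emit:
jog_arm(
  motion=[
    [-5.2,-0.1,7.3,-3.8,14.8,-6.7,0],
    [-5.2,-0.1,7.3,-4.4,16.0,-6.9,0],
    [-5.3,-0.3,7.2,-5.0,17.4,-7.1,0],
    [-5.5,-0.3,7.1,-5.2,18.6,-7.1,0],
    [-1.7,-2.0,-1.2,-40.7,7.5,13.9,0],
    [-1.7,-2.0,-1.5,-40.0,7.1,11.1,0],
    [-1.7,-2.0,-1.8,-39.1,6.7,8.6,0],
    [-1.7,-1.9,-2.2,-37.9,6.2,6.2,0],
    [-1.7,-1.8,-2.4,-36.6,5.7,3.9,0],
    [-1.5,-1.7,-2.8,-34.9,5.0,1.9,0],
  ],
)

```text
t: 10.15
eef_pos: [471.0, 109.9, 226.7]
tcp_rot: [3.121, -1.226, -0.169]
ft_force: [-0.7, -0.0, -0.6]
opening: 0.005
grip_force: 0.0
```

```bash
cat > where.py <<'E'
from h import *
from scipy.spatial.transform import Rotation as Ro
def where():
    s=env.state();R=Ro.from_euler('xyz',s['tcp_rot']);t=s['eef_pos']+R.apply([0,0,78])
    u=np.array([np.cos(-.1798),np.sin(-.1798)]);v=np.array([-u[1],u[0]])
    print('q',s['joints'].round(3),'tip u %.1f v %.1f z %.1f'%(t[:2]@u,t[:2]@v,t[2]),'F',s['ft_force'].round(1))
    F=np.array([[u[0],v[0],0],[u[1],v[1],0],[0,0,1]]).T
    print('tool axes in u,v,z:',(F@R.as_matrix()).round(3).tolist())
    return s,R,F
E
python3 - <<'E'
from where import *
where()
E
```

```text
q [ 0.256  0.524  2.453  3.622  1.078 -1.659] tip u 517.1 v 191.6 z 200.4 F [-0.7 -0.  -0.6]
tool axes in u,v,z: [[0.338, -0.008, 0.941], [0.004, -1.0, -0.01], [0.941, 0.007, -0.338]]
```

Emit:
jog_arm(
  motion=[
    [0,0,0,-28.9,0,9.8,0],
    [0,0,0,-28.9,0,9.8,0],
    [0,0,0,-28.9,0,9.8,0],
    [0,0,0,-28.9,0,9.8,0],
    [0,0,0,0,0,0,0],
  ],
)

```text
t: 10.78
eef_pos: [468.5, 110.8, 103.5]
tcp_rot: [3.119, -1.223, -0.164]
ft_force: [-0.2, -0.1, -0.1]
opening: 0.008
grip_force: 0.0
```

```bash
python3 - <<'E'
from where import *
where()
for n in("side","top"):
    c=env.read_camera(n)
    if n=="side":cv2.imwrite("pics/s3.png",cv2.resize(c["color"][110:270,190:400,::-1],(787,600),interpolation=cv2.INTER_CUBIC))
E
```

```text
q [ 0.26   0.913  2.49   3.564  1.46  -1.466] tip u 514.5 v 192.1 z 77.0 F [-0.2 -0.1 -0.1]
tool axes in u,v,z: [[0.34, -0.006, 0.94], [0.005, -1.0, -0.008], [0.94, 0.008, -0.34]]
```

View pics/s3.png

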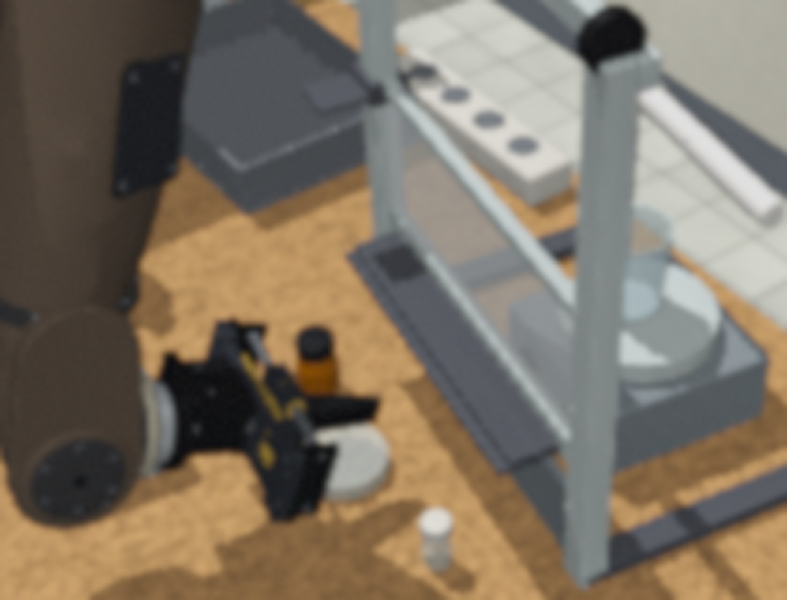

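The fingers (tip at ~375,408) point at the gap under the lip, whose front edge runs (350,255)–(510,470). They are clear of jar, dish and vial. I'll slide forward under the lip.

Emit:
jog_arm(
  motion=[
    [0,0,0,10.5,0,29.2,0],
    [0,0,0,10.5,0,29.2,0],
    [0,0,0,9.4,0,-3.4,0],
    [0,0,0,4.7,0,-1.7,0],
    [0,0,0,0,0,0,0],
  ],
)

```text
t: 11.5
eef_pos: [528.7, 100.8, 121.4]
tcp_rot: [-3.139, -1.225, -0.184]
ft_force: [1.5, 0.2, -0.3]
opening: 0.004
grip_force: 0.0
```

```bash
python3 - <<'E'
from where import *
where()
E
```

```text
q [ 0.189  0.823  2.366  3.506  1.27  -1.552] tip u 575.6 v 193.6 z 95.0 F [ 1.5  0.2 -0.3]
tool axes in u,v,z: [[0.339, -0.002, 0.941], [-0.001, -1.0, -0.001], [0.941, -0.001, -0.339]]
```

Emit:
jog_arm(
  motion=[
    [0,0,0,3.8,0,-1.4,0],
    [0,0,0,3.8,0,-1.4,0],
    [0,0,0,3.8,0,-1.4,0],
    [0,0,0,3.8,0,-1.4,0],
    [0,0,0,3.8,0,-1.4,0],
  ],
)

```text
t: 12.12
eef_pos: [528.9, 100.7, 140.6]
tcp_rot: [-3.138, -1.223, -0.184]
ft_force: [-1.4, 1.6, -3.4]
opening: 0.003
grip_force: 2.0
```

Emit:
jog_arm(
  motion=[
    [0,0,0,4.7,0,-1.7,0],
    [0,0,0,4.7,0,-1.7,0],
    [0,0,0,4.7,0,-1.7,0],
    [0,0,0,4.7,0,-1.7,0],
    [0,0,0,4.7,0,-1.7,0],
    [0,0,0,4.7,0,-1.7,0],
    [0,0,0,4.7,0,-1.7,0],
    [0,0,0,4.7,0,-1.7,0],
    [0,0,0,4.7,0,-1.7,0],
    [0,0,0,0,0,0,0],
  ],
)

```text
t: 13.38
eef_pos: [529.3, 100.5, 186.1]
tcp_rot: [-3.136, -1.226, -0.187]
ft_force: [-1.4, 0.6, -1.0]
opening: 0.006
grip_force: 0.9
```

```bash
cat > lip.py <<'E'
from where import *
def lipz():
    u=np.array([np.cos(-.1798),np.sin(-.1798)]);v=np.array([-u[1],u[0]])
    for n in("side","top"):
        c=env.read_camera(n);P=cloud(c).reshape(-1,3);d=(c["color"].max(2)<110).ravel()
        a=P[:,:2]@u;b=P[:,:2]@v
        o=[n]
        for nm,(u0,u1,v0,v1) in dict(lipL=(566,600,270,335),lipR=(566,600,60,140),tongue=(556,590,362,394)).items():
            m=d&(a>u0)&(a<u1)&(b>v0)&(b<v1)&(P[:,2]>100)&(P[:,2]<290);z=P[m,2]
            o+=[nm,m.sum(),np.percentile(z,[25,50,75]).round(1) if m.sum() else None]
        print(*o)
    return c
E
python3 - <<'E'
from lip import *
where();lipz()
c=env.read_camera("side");cv2.imwrite("pics/s4.png",cv2.resize(c["color"][110:270,190:400,::-1],(787,600),interpolation=cv2.INTER_CUBIC))
E
```

```text
q [ 0.188  0.647  2.355  3.533  1.096 -1.625] tip u 576.2 v 193.4 z 159.7 F [-1.4  0.6 -1. ]
tool axes in u,v,z: [[0.338, -0.002, 0.941], [-0.002, -1.0, -0.002], [0.941, -0.002, -0.338]]
side lipL 134 [189.9 190.9 192.4] lipR 227 [190.  191.2 192.4] tongue 67 [257.8 259.  260.3]
top lipL 181 [190.6 192.8 195.8] lipR 230 [190.3 192.9 196.1] tongue 89 [259.9 262.4 264.3]
```

View pics/s4.png

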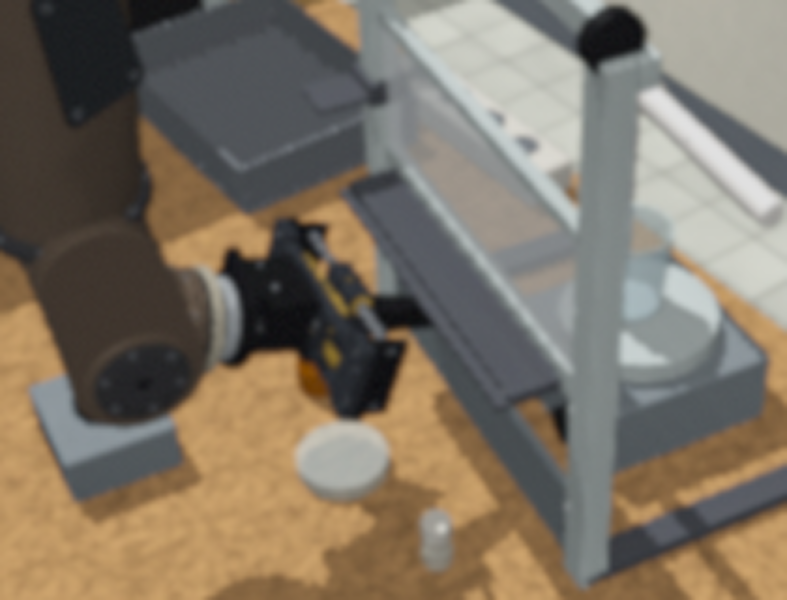

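The window is rising on the fingers under the lip (finger at ~405,310), and the tongue is at (330,93). The lip top is at 191 and the tongue top at about 260, so about 69 mm remain.

Emit:
jog_arm(
  motion=[
    [0,0,0,4.7,0,-1.7,0],
    [0,0,0,4.7,0,-1.7,0],
    [0,0,0,4.7,0,-1.7,0],
    [0,0,0,4.7,0,-1.7,0],
    [0,0,0,4.7,0,-1.7,0],
    [0,0,0,4.7,0,-1.7,0],
    [0,0,0,4.7,0,-1.7,0],
    [0,0,0,4.7,0,-1.7,0],
    [0,0,0,4.7,0,-1.7,0],
    [0,0,0,4.7,0,-1.7,0],
  ],
)

```text
t: 14.78
eef_pos: [529.1, 100.5, 235.8]
tcp_rot: [-3.138, -1.224, -0.185]
ft_force: [0.6, -0.4, -2.4]
opening: 0.005
grip_force: 1.6
```

Emit:
jog_arm(
  motion=[
    [0,0,0,4.7,0,-1.7,0],
    [0,0,0,4.7,0,-1.7,0],
    [0,0,0,2.8,0,-1.0,0],
    [0,0,0,1.9,0,-0.7,0],
    [0,0,0,0,0,0,0],
  ],
)

```text
t: 15.4
eef_pos: [529.1, 100.5, 250.7]
tcp_rot: [-3.138, -1.225, -0.185]
ft_force: [-0.6, -0.9, -1.7]
opening: 0.005
grip_force: 0.7
```

```bash
python3 - <<'E'
from lip import *
where();lipz();lipz()
E
```

```text
q [ 0.188  0.477  2.319  3.587  0.907 -1.725] tip u 576.0 v 193.5 z 224.2 F [-0.6 -0.9 -1.7]
tool axes in u,v,z: [[0.339, -0.002, 0.941], [-0.002, -1.0, -0.001], [0.941, -0.001, -0.339]]
side lipL 135 [254.7 255.8 256.5] lipR 234 [254.6 255.6 256.6] tongue 64 [258.1 259.3 260.5]
top lipL 200 [255.6 257.6 259.8] lipR 249 [254.9 257.1 259.9] tongue 89 [258.5 261.2 263.3]
side lipL 132 [255.  256.1 257. ] lipR 236 [254.6 255.6 256.5] tongue 65 [257.9 259.  260.1]
top lipL 197 [254.9 257.5 259.7] lipR 241 [255.3 257.5 259.7] tongue 90 [259.2 261.7 263.7]
```

Emit:
jog_arm(
  motion=[
    [0,0,0,1.7,0,-0.6,0],
    [0,0,0,1.7,0,-0.6,0],
    [0,0,0,0,0,0,0],
    [0,0,0,0,0,0,0],
    [0,0,0,-9.4,0,3.4,0],
    [0,0,0,-9.4,0,3.4,0],
    [0,0,0,-13.6,0,-37.6,0],
    [0,0,0,-13.6,0,-37.6,0],
    [0,0,0,0,0,0,0],
  ],
)

```text
t: 16.73
eef_pos: [448.8, 115.4, 233.3]
tcp_rot: [-3.142, -1.222, -0.18]
ft_force: [1.1, 0.6, -0.0]
opening: 0.005
grip_force: 0.0
```

```bash
python3 - <<'E'
from lip import *
where();lipz();lipz()
c=env.read_camera("side");cv2.imwrite("pics/s5.png",cv2.resize(c["color"][110:270,190:400,::-1],(787,600),interpolation=cv2.INTER_CUBIC))
E
```

```text
q [ 0.287  0.497  2.491  3.64   1.086 -1.648] tip u 494.2 v 193.8 z 206.6 F [ 1.1  0.6 -0. ]
tool axes in u,v,z: [[0.342, -0.0, 0.94], [-0.0, -1.0, -0.0], [0.94, -0.0, -0.342]]
side lipL 136 [258.  259.  259.9] lipR 235 [257.9 259.  259.9] tongue 60 [258.4 259.9 260.8]
top lipL 203 [258.1 260.6 263.3] lipR 248 [258.5 260.8 263.2] tongue 93 [259.2 261.4 263.4]
side lipL 139 [257.6 258.8 260.1] lipR 231 [258.  258.9 259.9] tongue 64 [257.9 259.5 260.6]
top lipL 198 [257.8 260.4 263. ] lipR 246 [258.3 260.7 262.9] tongue 87 [259.  261.5 263.3]
```

View pics/s5.png

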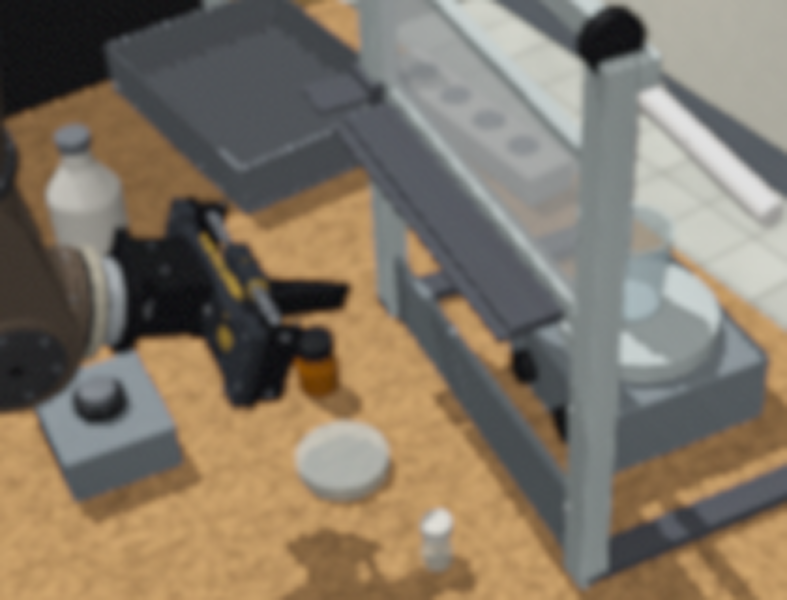

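The lip (left end ~350,125) is level with the tongue (~340,93) to within 1 mm. The gripper is clear, the button is up, and the jar, dish and vial have not moved.

```bash
python3 -c "
from cell import env
print(env.job_done())"
```

```text
the job is handed in; nothing more can be done
None
```

I pressed the lamp button fully down and released it, pushed the window up until its lip measured within about 1 mm of the mark's tongue, pulled the arm clear, and handed the job in; the hand-in reported no verdict.

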